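# Open a tile mould and hold the tile up on its ejector

## Robot

A 6-joint arm with a two-finger parallel gripper is mounted at the origin on the work surface. World frame = base frame: x ahead of the robot, y to its left, z up, the work surface at z = 0. Lengths are in m, angles in rad, forces in N, time in s.
With the tool pointing down it reaches from about 0.4 to 0.925 m from the base axis. Payload 3.4 kg.
Tool frame: the origin (TCP) lies on the centre line of the jaws, within the pads' length; the fingertips stand 14 mm ahead of it and the grasp point (between the pads) lies 5 mm behind it; z points along the fingers, y is the direction in which the jaws open and shut (so a half turn about z gives the same grasp; the last joint's range is limited). The gripper opens to 85 mm and grips with 20 to 120 N. Pads are 22 mm wide; open, the fingers measure 114 mm over their backs; the gripper's body (76 mm by 85 mm) begins 54 mm behind the grasp point. The pads swing forward as they close: fully open they stand 13 mm farther back than shut.
Start: joints at [-1.351, 0.307, 1.506, -0, 1.328, -0.073], TCP at [0.166, -0.551, 0.245] pointing down, gripper open.
Joint ranges: [-3.12, 3.12], [-1.05, 2.28], [0.14, 2.33], [-1.42, 4.57], [0.1, 2.73], [-2.68, 2.68]. Speed limits (rad/s): [2.57, 2.57, 3.14, 3.14, 3.14, 3.14].

## Interface

Orientations are given as a rotation vector (axis times angle).
In Python, from rig import bot gives the robot as it stands. The module is installed in compiled form; this text tells all that it offers.
- The arm moves only by the shell command python3 -m handwheel 'ROWS' [FORCE]. ROWS is JSON, a list of rows, each an object of numbers: "wx", "wy", "wz": the turn, a rotation vector about the tool's x, y, z in rad; "x", "y", "z": the shift along the tool's x, y, z in m; "gripper": the opening, from 0 (shut) to 1 (fully open). A call has 1 to 10 rows; each row shifts and turns the commanded pose from where the row before left it, along the tool's axes as they then stand; what a row does not reach is not made up. A row lasts 1/10 s, in which the tool goes at most 50 mm and 8.59 degrees, less where a joint would pass 70% of its speed; a pose out of reach is approached as far as the arm can. A call is refused whole if a number of a shift passes 0.05 or a number of a turn 0.15, either way. A call with a gripper value outside its range is refused whole. The fingers move at their own pace and stop on an object; FORCE is the grip in N (left out, the last holds). Time passes only in rows, so rows that do not move let the fingers close. It gives the time, the measured TCP pose, the force and the opening at its end, in the units of the state.
- bot.get_state(): the state, without advancing time (a new reading comes with each control period).
- bot.read_camera(name): name is "scene" or "top"; returns a dict with "frame" (420x560x3 uint8, blue, green, red), "intrinsics" (3x3 intrinsics, pixels), "pose" (4x4, takes a point from camera to world coordinates). Camera axes: x right, y down, z forward; pixel columns grow to the right and rows downward; lengths in m; the calibration is good to about 2 mm. A picture is of the moment at which its call begins. There is no depth.
- bot.job_done(): hands the job in, once; it reports no verdict.
The state is a dict: "time_s": time; "joint_positions": joint angles; "joint_velocities": joint speeds; "effort": joint torques, N m; "eef_pos": TCP position; "tool_rot": TCP orientation; "ft_force": force on the tool from outside, world axes, zero at the start; "ft_torque": the same for the moment, N m; "gripper_width": finger opening in m.
Only numpy, scipy, OpenCV 4.12 (cv2) and the standard library are available. Lean on these libraries where they do the work, as an engineer would, in place of code of your own. Each camera call takes 0.05 s, during which the arm holds its last target. There are 200 camera calls.

## Task

Lift the loose cover off the tile mould by its wooden handle and set it down flat, without dropping it, on the plywood board. Then push the mould's sprung ejector lever down with the gripper's fingers until its arm is level, so that the tile stands part-way out of the mould, and finish while still holding the lever there, neither letting it rise nor pushing it on to its stop. Do not touch the unfired tile, and leave the vase, mug and jar alone.

Things in the scene. Friction and masses are not known exactly. Their poses are not given: they have to be found in the camera images.
- mould: Tile mould bolted to the table: a plain aluminium block 120 x 120 mm, 60 mm high, with an open square cavity 80 x 80 mm in its top. Origin at the centre of its underside, z up. The ejector lever comes out of its -y side. Its position and yaw vary, and it and the board may change sides.
- cover_handle (a point): Centre of the upright wooden bar handle on the loose cover, an aluminium plate 110 x 110 x 10 mm (about 0.36 kg) lying on the mould's rim. Handle: 60 mm long along x, 18 mm wide along y (grasp across y), 32 mm high. The point is 16 mm below the handle's top, 16 mm above the plate's upper face, 26 mm above the cover's underside; z up.
- board_top (a point): Centre of the upper face of the bare plywood board where the cover goes: 180 mm along x, 160 mm along y, 12 mm thick, fixed flat on the table; z up.
- lever (a joint): Ejector lever angle, rad: 0 at rest (arm slopes up away from the mould by 0.45 rad); grows as the outer end is pushed down; 0.45 when the arm is level; stop at 0.75. Sprung back: at the paddle about 4 N to start, 9 N at level, 12 N at the stop. It lifts the tile 2.7 mm per 0.1 rad: at level the tile has risen 12 mm and stands 8 mm out of the mould.
- paddle (a point): Middle of the top face of the black paddle (46 mm along the arm, 40 wide, 12 thick) at the lever's outer end, moving with it; z normal to the face, y along the arm to the mould. Hinge axis: along the mould's x, 71 mm from its centre on the -y side, 50 mm above the table; this point is 110 mm out from it. Arm level: 56 mm above the table, 181 mm from the mould's centre; at rest 103 mm high.
- tile_centre (a point): Centre of the loose unfired clay tile, 76 x 76 x 10 mm, lying on the ejector plate in the mould's cavity, hidden under the cover at first; its top is then 4 mm below the mould's rim. Not to be touched by the robot.
- vase_mid (a point): Unglazed white vase, 88 mm wide, 120 mm high, a bystander; the point is on its axis 60 mm up.
- mug_mid (a point): White mug, 76 mm wide and 85 mm high, with a handle, a bystander; the point is on its axis at half height.
- jar_mid (a point): Small closed jar, 64 mm wide, 80 mm high, a bystander; the point is on its axis at half height.
Things that resemble listed ones, but are neither listed nor needed, are in the scene too. What is meant by the part that bears board_top is not black or blue, and is the larger of those in its own colour.

How it is judged:
By the outcome, as a careful person would: the job done as asked, in the order asked, and still so for the second after the job is handed in, while the arm keeps its last pose, push and grip.
It also fails if it takes over 51 s, if anything falls off the work surface, if the arm or the gripper's body presses on something with over 40 N, if the wrist force passes 120 N, or if a joint passes its speed limit or range.

## Working session

There is one attempt and no reset: what is moved stays moved. The work goes in short steps, Python scripts to look and compute and a shell command to move; the robot and the scene stay as the last step left them, time stands still between calls to the robot, and variables do not carry over. Pictures are saved under pics/ and viewed, about 8 in all and at most 12, crops included, and the job is handed in when it is done.

```bash
mkdir -p pics; cat > h.py <<'E'
import numpy as np,cv2
from rig import bot
from scipy.spatial.transform import Rotation as R
def snap(n,out):
    c=bot.read_camera(n); cv2.imwrite(f'pics/{out}.png',c['frame']); np.savez(f'pics/{out}.npz',**c); return c
def ray(c,u,v,z):
    K=np.array(c['intrinsics']);T=np.array(c['pose']); d=T[:3,:3]@np.linalg.solve(K,[u,v,1]);o=T[:3,3]
    return o+d*(z-o[2])/d[2]
def proj(c,p):
    K=np.array(c['intrinsics']);T=np.array(c['pose']); q=K@(T[:3,:3].T@(np.array(p)-T[:3,3])); return q[:2]/q[2]
E
python3 - <<'E'
from h import *
for n in('top','scene'):
    c=snap(n,n+'0'); print(n,np.round(c['intrinsics'],1).tolist(),np.round(c['pose'],3).tolist())
s=bot.get_state();print(s)
E
```

```text
top [[489.5, 0.0, 286.3], [0.0, 489.5, 207.6], [0.0, 0.0, 1.0]] [[-0.005, -0.989, 0.146, 0.368], [-1.0, 0.006, 0.007, -0.059], [-0.008, -0.146, -0.989, 1.14], [0.0, 0.0, 0.0, 1.0]]
scene [[501.2, 0.0, 271.4], [0.0, 501.2, 213.4], [0.0, 0.0, 1.0]] [[-0.754, 0.463, -0.466, 1.011], [0.657, 0.507, -0.558, 0.575], [-0.022, -0.727, -0.687, 0.838], [0.0, 0.0, 0.0, 1.0]]
{'time_s': 0.1, 'joint_positions': array([-1.35152133e+00,  3.07537927e-01,  1.50755088e+00, -1.43014371e-05,
        1.32836959e+00, -7.34921628e-02]), 'joint_velocities': array([-0.00033561,  0.00021717, -0.00396491, -0.00053842,  0.0004628 ,
        0.00147518]), 'effort': array([ 4.38288816e-04, -4.58527744e+01, -2.52606636e+01, -2.33862615e-06,
        5.56484680e-03, -3.18664638e-05]), 'eef_pos': array([ 0.16579348, -0.54996077,  0.24444728]), 'tool_rot': array([-3.10615277e+00, -4.57971026e-01,  2.35039435e-04]), 'ft_force': array([-0.34842626, -0.60466257, -0.40754125]), 'ft_torque': array([ 0.00549531, -0.02509436, -0.00371141]), 'gripper_width': 0.08549225978951648}
```

View pics/top0.png

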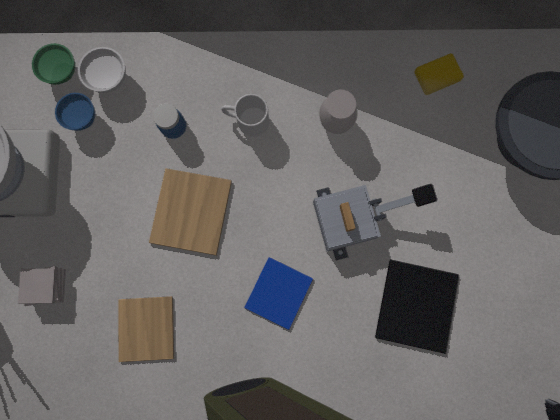

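View pics/scene0.png

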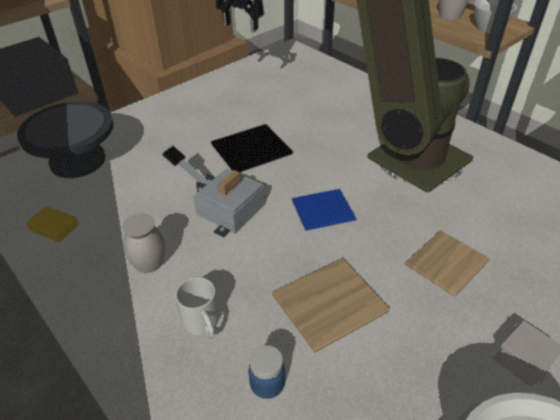

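The top view shows these board candidates:
- large wood at (191,211)
- small wood at (146,330)
- blue at (279,293)
- black at (418,307)

The description picks the larger wooden one, at (191,211). The mould with its cover is at (348,217), the handle at (348,216) and the paddle at (424,195). The vase is at (339,110), the mug at (250,110) and the jar at (172,122).

```bash
python3 - <<'E'
from h import *
cs={n:dict(np.load(f'pics/{n}0.npz')) for n in('top','scene')}
def blob(c,roi,lo,hi,name):
    x0,y0,x1,y1=roi; hsv=cv2.cvtColor(c['frame'],cv2.COLOR_BGR2HSV)[y0:y1,x0:x1]
    m=cv2.inRange(hsv,np.array(lo),np.array(hi)); m=cv2.morphologyEx(m,cv2.MORPH_OPEN,np.ones((2,2)))
    k=max(cv2.findContours(m,cv2.RETR_EXTERNAL,cv2.CHAIN_APPROX_NONE)[0],key=cv2.contourArea)
    k=k.reshape(-1,2)+[x0,y0]; return k
def rect(c,k,z,name):
    P=np.array([ray(c,u,v,z)[:2] for u,v in k])*1000
    r=cv2.minAreaRect(P.astype(np.float32)); print(name,z,np.round(r[0],1),np.round(r[1],1),round(r[2],1)); 
t,s=cs['top'],cs['scene']
W=((8,70,50),(25,255,255))
rect(t,blob(t,(140,160,240,265),*W,''),.012,'board top')
rect(s,blob(s,(265,250,395,355),*W,''),.012,'board scene')
rect(t,blob(t,(110,285,180,370),*W,''),.012,'small')
rect(t,blob(t,(330,195,365,240),*W,''),.1,'handle top')
rect(s,blob(s,(205,160,250,200),*W,''),.09,'handle scene')
rect(t,blob(t,(405,175,445,215),(0,0,0),(180,255,45),''),.098,'paddle')
# plate outline: bright vs. block
im=cv2.resize(t['frame'][165:270,300:450],None,fx=5,fy=5,interpolation=cv2.INTER_CUBIC); cv2.imwrite('pics/crop1.png',cv2.convertScaleAbs(im,alpha=1.5))
E
```

```text
board top 0.012 [525.4 170.5] [159.6 179. ] 79.3
board scene 0.012 [532.6 179.8] [160.4 180.6] 79.4
small 0.012 [258.6 264.8] [137.4 120.2] 2.5
handle top 0.1 [ 499.2 -183.9] [59.8 20.5] 13.9
handle scene 0.09 [ 505.1 -174.9] [87.5 38.2] 16.3
paddle 0.098 [ 544.9 -350.5] [38.3 45.7] 16.3
```

View pics/crop1.png

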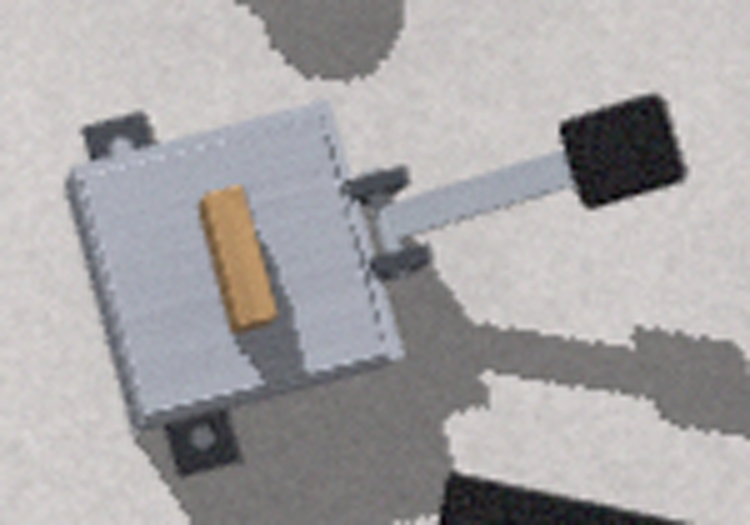

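The crop shows the cover on the mould, the wooden handle and the black paddle up and to the right. The two views disagree by about 10 mm on the board, so I'll check which camera is off.

```bash
python3 - <<'E'
from h import *
t,s=[dict(np.load(f'pics/{n}0.npz')) for n in('top','scene')]
def q(c,roi,lo,hi,z,n):
    x0,y0,x1,y1=roi; hsv=cv2.cvtColor(c['frame'],cv2.COLOR_BGR2HSV)[y0:y1,x0:x1]
    m=cv2.inRange(hsv,np.array(lo),np.array(hi)); m=cv2.morphologyEx(m,cv2.MORPH_OPEN,np.ones((3,3)))
    k=max(cv2.findContours(m,cv2.RETR_EXTERNAL,cv2.CHAIN_APPROX_NONE)[0],key=cv2.contourArea).reshape(-1,2)+[x0,y0]
    P=np.array([ray(c,u,v,z)[:2] for u,v in k])*1000
    r=cv2.minAreaRect(P.astype(np.float32)); print(n,[np.round(a,1) for a in r])
W=((8,70,50),(25,255,255)); B=((105,120,30),(130,255,255)); K=((0,0,0),(180,255,40))
for z in (0.0,.012):
  q(t,(110,285,180,370),*W,z,'small t');q(s,(400,225,495,300),*W,z,'small s')
  q(t,(235,250,320,335),*B,z,'blue t');q(s,(285,185,360,235),*B,z,'blue s')
  q(t,(370,250,465,360),*K,z,'black t');q(s,(205,120,300,175),*K,z,'black s')
q(s,(155,140,190,170),*K,.1,'paddle s')
for n,c in(('t',t),('s',s)):
  print(n,'tcp px',proj(c,[.1658,-.55,.2444]), 'base',proj(c,[0,0,0]))
E
```

```text
small t [array([259.6, 270.7]), array([138.9, 121.3]), np.float64(2.6)]
small s [array([257.7, 268. ]), array([142.4, 122.9]), np.float64(3.0)]
blue t [array([338.6, -31.8]), array([113.5, 127.4]), np.float64(63.9)]
blue s [array([336.7, -34. ]), array([115.6, 127.5]), np.float64(63.7)]
black t [array([ 307.7, -347.5]), array([161.2, 180.2]), np.float64(77.3)]
black s [array([ 304.6, -351.6]), array([163.4, 179.5]), np.float64(77.4)]
small t [array([260.8, 267.3]), array([137.5, 120. ]), np.float64(2.6)]
small s [array([268.5, 272.4]), array([140.4, 121.1]), np.float64(3.0)]
blue t [array([338.9, -32.1]), array([112.3, 126.1]), np.float64(63.9)]
blue s [array([346.3, -25.3]), array([114. , 125.7]), np.float64(63.7)]
black t [array([ 308.3, -344.5]), array([159.5, 178.3]), np.float64(77.3)]
black s [array([ 314.8, -338.3]), array([161.1, 177. ]), np.float64(77.4)]
paddle s [array([ 550.6, -344. ]), array([61.1, 35.2]), np.float64(88.6)]
t tcp px [572.68322164 395.32973616] base [264.36011246 449.20978543]
s tcp px [240.1131123   27.25570053] base [418.87482969 158.05436129]
```

Everything flat reads a consistent 7 to 9 mm offset in the scene view, while the top view is internally consistent (sizes fit). I'll move over the handle and check the calibration against the gripper.

```bash
python3 -m handwheel '[{"x":0.042,"y":-0.025},{"x":0.042,"y":-0.025},{"x":0.042,"y":-0.025},{"x":0.042,"y":-0.025},{"x":0.042,"y":-0.025},{"x":0.042,"y":-0.025},{"x":0.042,"y":-0.025},{"x":0.042,"y":-0.025},{"x":0.042,"y":-0.025},{"x":0.042,"y":-0.025,"wz":0.03}]' 60
python3 -m handwheel '[{},{"z":0.03},{"z":0.03},{}]'
python3 - <<'E'
from h import *
s=bot.get_state();p=s['eef_pos'];M=R.from_rotvec(s['tool_rot']).as_matrix();print(s['time_s'],p,np.degrees(np.arctan2(M[1,0],M[0,0])),M[:,2],s['ft_force'])
d=M.T@(np.array([.5,-.1845,.2])-p);print('tool delta',d)
ims=[]
for n in('top','scene'):
    c=snap(n,n+'1');im=c['frame'].copy()
    for w in (-.02,.0,.02):
        u=proj(c,p+M@[0,w,.014]);cv2.circle(im,tuple(np.int32(np.round(u))),1,(0,0,255),-1)
    u=np.int32(proj(c,p)); u=np.clip(u,[70,52],[490,367]);ims.append(cv2.resize(im[u[1]-52:u[1]+53,u[0]-70:u[0]+70],None,fx=4,fy=4))
cv2.imwrite('pics/c2.png',np.hstack([i[:, :400] if 0 else cv2.resize(i,(400,300)) for i in ims]))
E
```

```text
0.1 [ 0.16579348 -0.54996077  0.24444728] 16.77451331906054 [-4.19390526e-04  1.81804641e-03 -9.99998259e-01] [-0.34842626 -0.60466257 -0.40754125]
tool delta [ 0.42545402 -0.25337241  0.04497146]$[0]: bad value
$[0]: bad value
```

View pics/c2.png

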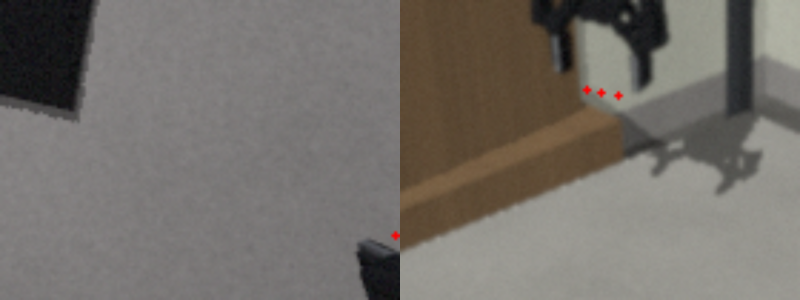

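The move was refused, so the arm didn't move; each row probably needs every field. The picture shows the gripper still at its start pose. I'll retry with full rows.

```bash
python3 -m handwheel '[{"wx":0,"wy":0,"wz":0,"x":0.042,"y":-0.025,"z":0,"gripper":1},{"wx":0,"wy":0,"wz":0,"x":0.042,"y":-0.025,"z":0,"gripper":1},{"wx":0,"wy":0,"wz":0,"x":0.042,"y":-0.025,"z":0,"gripper":1},{"wx":0,"wy":0,"wz":0,"x":0.042,"y":-0.025,"z":0,"gripper":1},{"wx":0,"wy":0,"wz":0,"x":0.042,"y":-0.025,"z":0,"gripper":1},{"wx":0,"wy":0,"wz":0,"x":0.042,"y":-0.025,"z":0,"gripper":1},{"wx":0,"wy":0,"wz":0,"x":0.042,"y":-0.025,"z":0,"gripper":1},{"wx":0,"wy":0,"wz":0,"x":0.042,"y":-0.025,"z":0,"gripper":1},{"wx":0,"wy":0,"wz":0,"x":0.042,"y":-0.025,"z":0,"gripper":1},{"wx":0,"wy":0,"wz":0.03,"x":0.042,"y":-0.025,"z":0,"gripper":1}]' 60
python3 -m handwheel '[{"wx":0,"wy":0,"wz":0,"x":0,"y":0,"z":0,"gripper":1},{"wx":0,"wy":0,"wz":0,"x":0,"y":0,"z":0.03,"gripper":1},{"wx":0,"wy":0,"wz":0,"x":0,"y":0,"z":0.03,"gripper":1},{"wx":0,"wy":0,"wz":0,"x":0,"y":0,"z":0,"gripper":1}]'
python3 - <<'E'
from h import *
s=bot.get_state();p=s['eef_pos'];M=R.from_rotvec(s['tool_rot']).as_matrix();print(s['time_s'],p,np.degrees(np.arctan2(M[1,0],M[0,0])),M[:,2],s['ft_force'])
d=M.T@(np.array([.5,-.1845,.15])-p);print('tool delta',d)
ims=[]
for n in('top','scene'):
    c=snap(n,n+'2');im=c['frame'].copy()
    for w in (-.0425,.0,.0425):
        u=proj(c,p+M@[0,w,.001]);cv2.circle(im,tuple(np.int32(np.round(u))),1,(0,0,255),-1)
    u=np.int32(proj(c,p)); u=np.clip(u,[50,50],[490,367]);ims.append(cv2.resize(im[u[1]-50:u[1]+50,u[0]-50:u[0]+50],(400,400)))
cv2.imwrite('pics/c3.png',np.hstack(ims))
E
```

```text
time_s: 1.2
eef_pos: [0.4969, -0.1882, 0.2453]
tool_rot: [3.114, 0.411, 0.0]
ft_force: [0.4, -0.6, -0.1]
gripper_width: 0.0852
time_s: 1.6
eef_pos: [0.4924, -0.1888, 0.1816]
tool_rot: [-3.11, -0.412, 0.012]
ft_force: [-0.8, 1.0, 0.1]
gripper_width: 0.0851
1.6 [ 0.49243811 -0.18879282  0.18164788] 15.07791517494818 [-0.00841757  0.00357225 -0.99995819] [-0.76407221  0.98450258  0.05704533]
tool delta [ 0.00864586 -0.00199979  0.03159824]
```

View pics/c3.png

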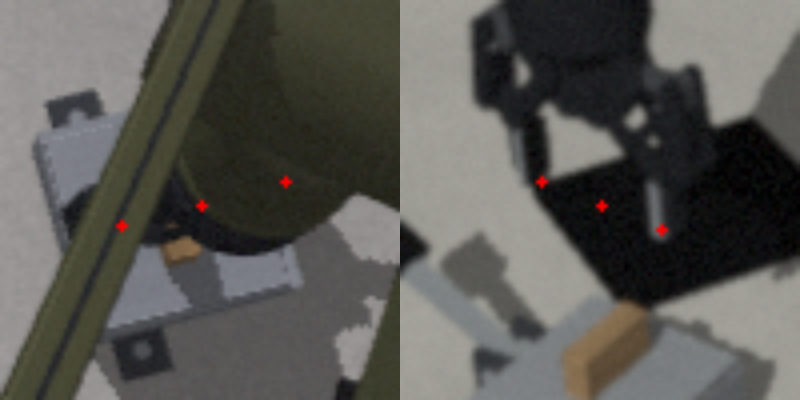

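In the top view the arm hides the handle. In the scene view the open fingertips are at about (528,187) and (657,240) in the composite, a few pixels from the predicted dots, so the scene camera carries the bias and I'll trust the top view. I'll go lower and recheck.

```bash
python3 -m handwheel '[{"wx":0,"wy":0,"wz":0,"x":0.008,"y":-0.002,"z":0.015,"gripper":1},{"wx":0,"wy":0,"wz":0,"x":0,"y":0,"z":0.015,"gripper":1},{"wx":0,"wy":0,"wz":0,"x":0,"y":0,"z":0.015,"gripper":1},{"wx":0,"wy":0,"wz":0,"x":0,"y":0,"z":0,"gripper":1},{"wx":0,"wy":0,"wz":0,"x":0,"y":0,"z":0,"gripper":1}]'
python3 - <<'E'
from h import *
s=bot.get_state();p=s['eef_pos'];M=R.from_rotvec(s['tool_rot']).as_matrix();print(s['time_s'],p,np.degrees(np.arctan2(M[1,0],M[0,0])),M[:,2],s['ft_force'])
print('tool delta',M.T@(np.array([.5,-.1845,.088])-p))
c=snap('scene','scene3');im=c['frame']
u=np.int32(proj(c,p+[0,0,-.03]));cv2.imwrite('pics/c4.png',cv2.resize(im[u[1]-50:u[1]+50,u[0]-65:u[0]+65],None,fx=5,fy=5)); print(u)
E
```

```text
time_s: 2.2
eef_pos: [0.5038, -0.1868, 0.1417]
tool_rot: [3.114, 0.411, 0.003]
ft_force: [0.1, 0.3, 1.1]
gripper_width: 0.0856
2.2 [ 0.50381061 -0.18676525  0.14169655] 15.021913498312001 [ 1.78517515e-03 -8.88735052e-04 -9.99998012e-01] [0.12453041 0.33270443 1.07573145]
tool delta [-0.00317348 -0.00324643  0.05368763]
[227 172]
```

View pics/c4.png

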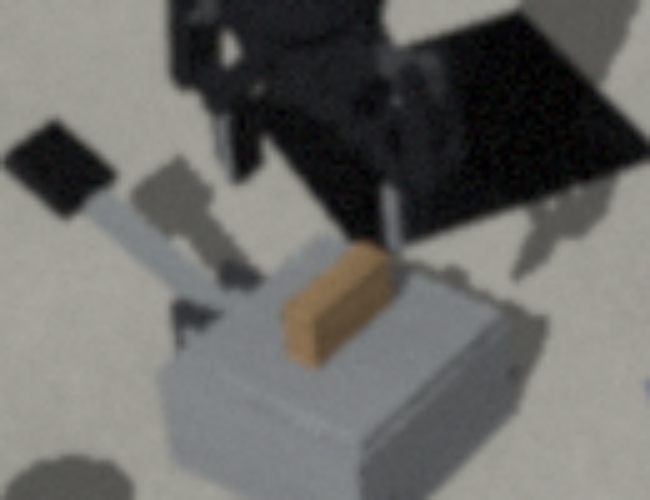

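The left fingertip is near (235,182), the right one near (393,245), and the handle's top face is centred near (338,273). I'll compare these numerically in the same image.

```bash
python3 - <<'E'
from h import *
c=dict(np.load('pics/scene3.npz'));f=lambda x,y:(x/5+162-.4,y/5+122-.4)
for n,x,y,z in(('L',235,182,.141),('L2',250,178,.141),('R',393,245,.141),('hd_near_l',287,313,.102),('hd_near_r',318,322,.102),('far_r',393,258,.102),('far_l',360,243,.102),('plate_r',515,318,.07),('plate_near',358,445,.07),('plate_l',160,372,.07),):
    print(n,np.round(ray(c,*f(x,y),z)*1000,1))
M=R.from_rotvec(bot.get_state()['tool_rot']).as_matrix();p=bot.get_state()['eef_pos']
for w in(-.0425,.0425):print('pred',p+M@[0,w,.001], (proj(c,p+M@[0,w,.001])-[162,122])*5)
E
```

```text
L [ 522.3 -229.   141. ]
L2 [ 515.4 -226.8  141. ]
R [ 497.6 -143.1  141. ]
hd_near_l [ 535.7 -177.1  102. ]
hd_near_r [ 529.1 -162.4  102. ]
far_r [ 475.  -175.6  102. ]
far_l [ 479.4 -195.   102. ]
plate_r [ 437.2 -133.3   70. ]
plate_near [ 546.8 -113.9   70. ]
plate_l [ 584.4 -215.7   70. ]
pred [ 0.49305604 -0.14571788  0.140832  ] [395.36766023 236.2645161 ]
pred [ 0.51509979 -0.22780959  0.14098268] [247.26265097 174.73600603]
```

```bash
python3 -m handwheel '[{"wx":0,"wy":0,"wz":0,"x":-0.003,"y":-0.005,"z":0.01,"gripper":1},{"wx":0,"wy":0,"wz":0,"x":0,"y":0,"z":0.01,"gripper":1},{"wx":0,"wy":0,"wz":0,"x":0,"y":0,"z":0.01,"gripper":1},{"wx":0,"wy":0,"wz":0,"x":0,"y":0,"z":0.01,"gripper":1},{"wx":0,"wy":0,"wz":0,"x":0,"y":0,"z":0.006,"gripper":1},{"wx":0,"wy":0,"wz":0,"x":0,"y":0,"z":0.004,"gripper":1},{"wx":0,"wy":0,"wz":0,"x":0,"y":0,"z":0,"gripper":1},{"wx":0,"wy":0,"wz":0,"x":0,"y":0,"z":0,"gripper":1}]'
python3 - <<'E'
from h import *
c=snap('scene','scene4');im=c['frame']
cv2.imwrite('pics/c5.png',cv2.resize(im[122:222,162:292],None,fx=5,fy=5))
E
```

```text
time_s: 3.05
eef_pos: [0.4991, -0.182, 0.0903]
tool_rot: [3.114, 0.412, 0.0]
ft_force: [0.2, -0.4, 0.1]
gripper_width: 0.0852
```

View pics/c5.png

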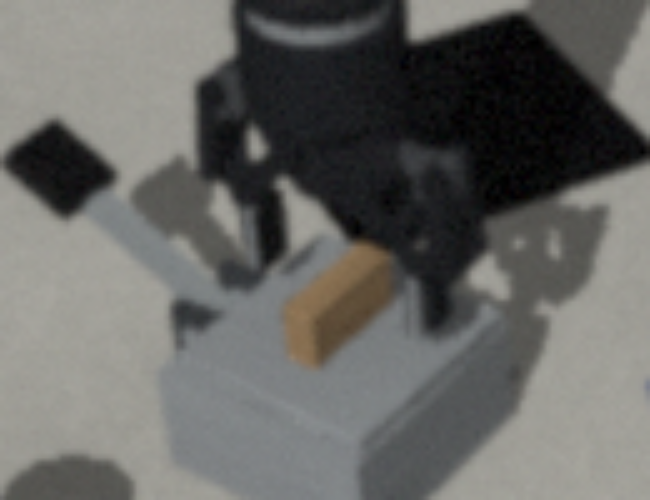

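The fingers straddle the handle, with tips at (265,265) and (430,335). Closing now and lifting a little.

```bash
python3 -m handwheel '[{"wx":0,"wy":0,"wz":0,"x":0,"y":0,"z":0,"gripper":0},{"wx":0,"wy":0,"wz":0,"x":0,"y":0,"z":0,"gripper":0},{"wx":0,"wy":0,"wz":0,"x":0,"y":0,"z":0,"gripper":0},{"wx":0,"wy":0,"wz":0,"x":0,"y":0,"z":0,"gripper":0},{"wx":0,"wy":0,"wz":0,"x":0,"y":0,"z":0,"gripper":0},{"wx":0,"wy":0,"wz":0,"x":0,"y":0,"z":0,"gripper":0},{"wx":0,"wy":0,"wz":0,"x":0,"y":0,"z":0,"gripper":0},{"wx":0,"wy":0,"wz":0,"x":0,"y":0,"z":0,"gripper":0}]' 70
```

```text
time_s: 3.9
eef_pos: [0.4993, -0.1823, 0.0908]
tool_rot: [3.114, 0.412, 0.001]
ft_force: [-0.7, -1.0, 5.6]
gripper_width: 0.0164
```

```bash
python3 -m handwheel '[{"wx":0,"wy":0,"wz":0,"x":0,"y":0,"z":0,"gripper":0},{"wx":0,"wy":0,"wz":0,"x":0,"y":0,"z":0,"gripper":0},{"wx":0,"wy":0,"wz":0,"x":0,"y":0,"z":-0.01,"gripper":0},{"wx":0,"wy":0,"wz":0,"x":0,"y":0,"z":-0.015,"gripper":0},{"wx":0,"wy":0,"wz":0,"x":0,"y":0,"z":-0.02,"gripper":0},{"wx":0,"wy":0,"wz":0,"x":0,"y":0,"z":-0.02,"gripper":0},{"wx":0,"wy":0,"wz":0,"x":0,"y":0,"z":-0.02,"gripper":0},{"wx":0,"wy":0,"wz":0,"x":0,"y":0,"z":-0.015,"gripper":0},{"wx":0,"wy":0,"wz":0,"x":0,"y":0,"z":0,"gripper":0},{"wx":0,"wy":0,"wz":0,"x":0,"y":0,"z":0,"gripper":0}]'
python3 - <<'E'
from h import *
s=bot.get_state();p=s['eef_pos'];M=R.from_rotvec(s['tool_rot']).as_matrix();print(p,s['ft_force'],s['ft_torque'],s['gripper_width'])
print('tool delta',M.T@(np.array([.526,.171,p[2]])-p))
c=snap('scene','scene5');im=c['frame']
cv2.imwrite('pics/c6.png',cv2.resize(im[82:222,152:302],None,fx=4,fy=4))
E
```

```text
time_s: 4.9
eef_pos: [0.4982, -0.1814, 0.1897]
tool_rot: [-3.114, -0.412, 0.002]
ft_force: [0.6, -0.1, -3.8]
gripper_width: 0.0172
[ 0.49820101 -0.18142897  0.18972033] [ 0.60758444 -0.09504998 -3.83654794] [-0.01100819  0.04617066  0.00676829] 0.017209492630721766
tool delta [ 1.18420409e-01 -3.33099855e-01  2.36523674e-04]
```

View pics/c6.png

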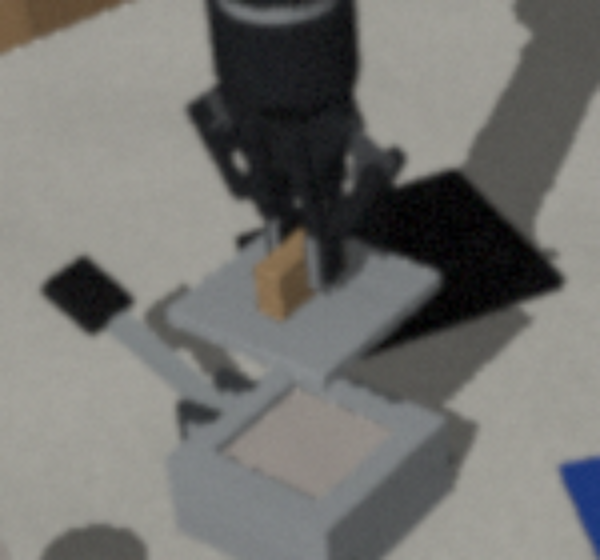

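The cover is lifted level, the fingers are on the handle, and the tile is still in the cavity at (305,440). I'll carry the cover to the board and then turn it to the board's yaw.

```bash
python3 -m handwheel '[{"wx":0,"wy":0,"wz":0,"x":0.005,"y":-0.015,"z":0,"gripper":0},{"wx":0,"wy":0,"wz":0,"x":0.010,"y":-0.030,"z":0,"gripper":0},{"wx":0,"wy":0,"wz":0,"x":0.013,"y":-0.04,"z":0,"gripper":0},{"wx":0,"wy":0,"wz":0,"x":0.015,"y":-0.042,"z":0,"gripper":0},{"wx":0,"wy":0,"wz":0,"x":0.015,"y":-0.042,"z":0,"gripper":0},{"wx":0,"wy":0,"wz":0,"x":0.015,"y":-0.042,"z":0,"gripper":0},{"wx":0,"wy":0,"wz":0,"x":0.015,"y":-0.042,"z":0,"gripper":0},{"wx":0,"wy":0,"wz":0,"x":0.013,"y":-0.04,"z":0,"gripper":0},{"wx":0,"wy":0,"wz":0,"x":0.009,"y":-0.025,"z":0,"gripper":0},{"wx":0,"wy":0,"wz":0,"x":0.004,"y":-0.015,"z":0,"gripper":0}]'
python3 -m handwheel '[{"wx":0,"wy":0,"wz":0.05,"x":0,"y":0,"z":0,"gripper":0},{"wx":0,"wy":0,"wz":0.06,"x":0,"y":0,"z":0,"gripper":0},{"wx":0,"wy":0,"wz":0.06,"x":0,"y":0,"z":0,"gripper":0},{"wx":0,"wy":0,"wz":0.06,"x":0,"y":0,"z":0,"gripper":0},{"wx":0,"wy":0,"wz":0.06,"x":0,"y":0,"z":0,"gripper":0},{"wx":0,"wy":0,"wz":0.06,"x":0,"y":0,"z":0,"gripper":0},{"wx":0,"wy":0,"wz":0.06,"x":0,"y":0,"z":0,"gripper":0},{"wx":0,"wy":0,"wz":0.04,"x":0,"y":0,"z":0,"gripper":0},{"wx":0,"wy":0,"wz":0,"x":0,"y":0,"z":0,"gripper":0},{"wx":0,"wy":0,"wz":0,"x":0,"y":0,"z":0,"gripper":0}]'
python3 - <<'E'
from h import *
s=bot.get_state();p=s['eef_pos'];M=R.from_rotvec(s['tool_rot']).as_matrix();print(p,M[:,2],np.degrees(np.arctan2(M[1,0],M[0,0])),s['ft_force'],s['ft_torque'],s['gripper_width'])
print('tool delta',M.T@(np.array([.522,.1705,.0908-.048])-p))
c=snap('scene','scene6');im=c['frame']
cv2.imwrite('pics/c7.png',cv2.resize(im[180:360,230:430],None,fx=3,fy=3))
E
```

```text
time_s: 5.95
eef_pos: [0.5213, 0.1723, 0.1891]
tool_rot: [-3.113, -0.416, 0.003]
ft_force: [0.4, -0.2, -3.8]
gripper_width: 0.0167
time_s: 6.95
eef_pos: [0.5219, 0.1689, 0.1897]
tool_rot: [3.127, -0.293, -0.002]
ft_force: [1.5, 0.3, -2.5]
gripper_width: 0.0168
[0.52185828 0.16893103 0.18972298] [-1.46171130e-03 -4.61746997e-04 -9.99998825e-01] -10.694283435451934 [ 1.52030681  0.3280691  -2.52731918] [ 0.0309395  -0.02084417  0.03154901] 0.016804642889441602
tool delta [ 4.65452292e-05 -1.67452815e-03  1.46921872e-01]
```

View pics/c7.png

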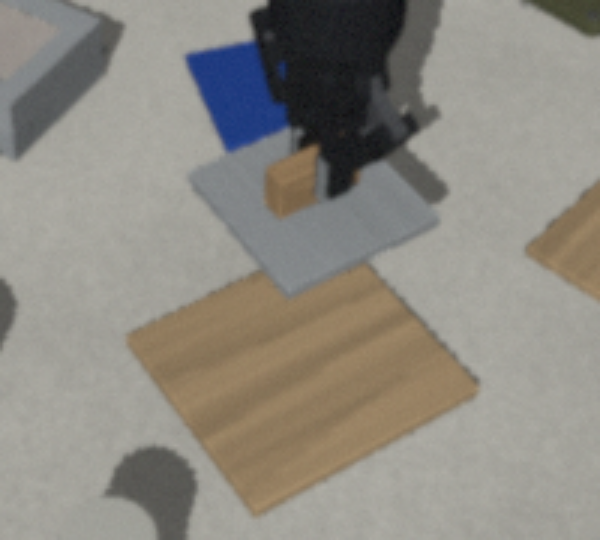

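The cover hangs level over the board and is aligned with it. Lowering it.

```bash
python3 -m handwheel '[{"wx":0,"wy":0,"wz":0,"x":0,"y":-0.001,"z":0.015,"gripper":0},{"wx":0,"wy":0,"wz":0,"x":0,"y":0,"z":0.025,"gripper":0},{"wx":0,"wy":0,"wz":0,"x":0,"y":0,"z":0.025,"gripper":0},{"wx":0,"wy":0,"wz":0,"x":0,"y":0,"z":0.025,"gripper":0},{"wx":0,"wy":0,"wz":0,"x":0,"y":0,"z":0.02,"gripper":0},{"wx":0,"wy":0,"wz":0,"x":0,"y":0,"z":0.015,"gripper":0},{"wx":0,"wy":0,"wz":0,"x":0,"y":0,"z":0.008,"gripper":0},{"wx":0,"wy":0,"wz":0,"x":0,"y":0,"z":0.004,"gripper":0},{"wx":0,"wy":0,"wz":0,"x":0,"y":0,"z":0,"gripper":0},{"wx":0,"wy":0,"wz":0,"x":0,"y":0,"z":0,"gripper":0}]'
python3 -m handwheel '[{"wx":0,"wy":0,"wz":0,"x":0,"y":0,"z":0.002,"gripper":0},{"wx":0,"wy":0,"wz":0,"x":0,"y":0,"z":0.002,"gripper":0},{"wx":0,"wy":0,"wz":0,"x":0,"y":0,"z":0.002,"gripper":0},{"wx":0,"wy":0,"wz":0,"x":0,"y":0,"z":0,"gripper":0}]'
```

```text
time_s: 8.0
eef_pos: [0.5233, 0.1704, 0.054]
tool_rot: [-3.127, 0.293, -0.002]
ft_force: [-0.4, -0.4, -4.4]
gripper_width: 0.0166
time_s: 8.4
eef_pos: [0.5225, 0.1702, 0.0472]
tool_rot: [3.128, -0.294, -0.0]
ft_force: [0.4, -0.8, -3.8]
gripper_width: 0.0167
```

```bash
python3 -m handwheel '[{"wx":0,"wy":0,"wz":0,"x":0,"y":0,"z":0.002,"gripper":0},{"wx":0,"wy":0,"wz":0,"x":0,"y":0,"z":0.001,"gripper":0},{"wx":0,"wy":0,"wz":0,"x":0,"y":0,"z":0,"gripper":0}]'
python3 -m handwheel '[{"wx":0,"wy":0,"wz":0,"x":0,"y":0,"z":0.001,"gripper":0},{"wx":0,"wy":0,"wz":0,"x":0,"y":0,"z":0,"gripper":0}]'
```

```text
time_s: 8.7
eef_pos: [0.5225, 0.1702, 0.0441]
tool_rot: [3.128, -0.294, -0.001]
ft_force: [0.0, -0.1, -4.3]
gripper_width: 0.0168
time_s: 8.9
eef_pos: [0.5226, 0.1703, 0.0432]
tool_rot: [3.128, -0.293, -0.0]
ft_force: [0.0, -0.3, -3.2]
gripper_width: 0.0171
```

```bash
python3 -m handwheel '[{"wx":0,"wy":0,"wz":0,"x":0,"y":0,"z":0.001,"gripper":0},{"wx":0,"wy":0,"wz":0,"x":0,"y":0,"z":0,"gripper":0}]'
python3 -m handwheel '[{"wx":0,"wy":0,"wz":0,"x":0,"y":0,"z":0.001,"gripper":0},{"wx":0,"wy":0,"wz":0,"x":0,"y":0,"z":0,"gripper":0}]'
```

```text
time_s: 9.1
eef_pos: [0.5228, 0.1703, 0.0428]
tool_rot: [-3.128, 0.294, -0.001]
ft_force: [-0.5, -0.1, 1.6]
gripper_width: 0.0165
time_s: 9.3
eef_pos: [0.5228, 0.1703, 0.0428]
tool_rot: [-3.128, 0.294, -0.001]
ft_force: [-3.2, -0.8, 10.2]
gripper_width: 0.0172
```

The cover is down, with contact at +10 N. Next I relieve it by 1 mm, open, rise and look.

```bash
python3 -m handwheel '[{"wx":0,"wy":0,"wz":0,"x":0,"y":0,"z":-0.001,"gripper":0},{"wx":0,"wy":0,"wz":0,"x":0,"y":0,"z":0,"gripper":0.5},{"wx":0,"wy":0,"wz":0,"x":0,"y":0,"z":0,"gripper":0.7},{"wx":0,"wy":0,"wz":0,"x":0,"y":0,"z":0,"gripper":0.7},{"wx":0,"wy":0,"wz":0,"x":0,"y":0,"z":0,"gripper":0.7},{"wx":0,"wy":0,"wz":0,"x":0,"y":0,"z":0,"gripper":0.7}]'
python3 -m handwheel '[{"wx":0,"wy":0,"wz":0,"x":0,"y":0,"z":-0.01,"gripper":0.7},{"wx":0,"wy":0,"wz":0,"x":0,"y":0,"z":-0.025,"gripper":0.7},{"wx":0,"wy":0,"wz":0,"x":0,"y":0,"z":-0.035,"gripper":0.7},{"wx":0,"wy":0,"wz":0,"x":0,"y":0,"z":-0.035,"gripper":0.7},{"wx":0,"wy":0,"wz":0,"x":0,"y":0,"z":-0.035,"gripper":0.7},{"wx":0,"wy":0,"wz":0,"x":0,"y":0,"z":-0.015,"gripper":0.7},{"wx":0,"wy":0,"wz":0,"x":0,"y":0,"z":0,"gripper":0}]'
python3 - <<'E'
from h import *
s=bot.get_state();p=s['eef_pos'];M=R.from_rotvec(s['tool_rot']).as_matrix();print(p,M[:,2],s['gripper_width'])
c=snap('scene','scene7');im=c['frame']
cv2.imwrite('pics/c8.png',cv2.resize(im[100:360,150:430],None,fx=2,fy=2))
E
```

```text
time_s: 9.9
eef_pos: [0.5227, 0.1703, 0.0422]
tool_rot: [3.128, -0.294, -0.0]
ft_force: [-0.8, -0.3, 0.7]
gripper_width: 0.0597
time_s: 10.6
eef_pos: [0.5247, 0.1708, 0.201]
tool_rot: [-3.125, 0.293, -0.011]
ft_force: [-1.0, 0.2, 0.1]
gripper_width: 0.0466
[0.52466172 0.17077875 0.20100897] [ 0.00705444  0.00173871 -0.99997361] 0.046569807786905434
```

View pics/c8.png

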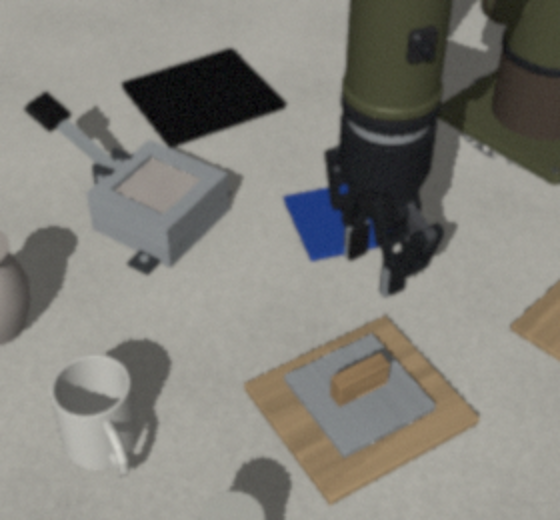

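The cover lies flat and centred on the board, with its handle at (360,378) in the crop. I'm closing the fingers and going to above the paddle, aiming for its level position at about (0.547, -0.358).

```bash
python3 -m handwheel '[{"wx":0,"wy":0,"wz":-0.02,"x":0.005,"y":0.02,"z":0,"gripper":0},{"wx":0,"wy":0,"wz":0,"x":0.01,"y":0.04,"z":0,"gripper":0},{"wx":0,"wy":0,"wz":0,"x":0.01,"y":0.045,"z":0,"gripper":0},{"wx":0,"wy":0,"wz":0,"x":0.01,"y":0.045,"z":0,"gripper":0},{"wx":0,"wy":0,"wz":0,"x":0.01,"y":0.045,"z":0,"gripper":0},{"wx":0,"wy":0,"wz":0,"x":0.01,"y":0.045,"z":0,"gripper":0},{"wx":0,"wy":0,"wz":0,"x":0.01,"y":0.045,"z":0,"gripper":0},{"wx":0,"wy":0,"wz":0,"x":0.01,"y":0.045,"z":0,"gripper":0},{"wx":0,"wy":0,"wz":0,"x":0.01,"y":0.045,"z":0,"gripper":0},{"wx":0,"wy":0,"wz":0,"x":0.01,"y":0.045,"z":0,"gripper":0}]'
python3 -m handwheel '[{"wx":0,"wy":0,"wz":-0.05,"x":0.01,"y":0.04,"z":0,"gripper":0},{"wx":0,"wy":0,"wz":-0.06,"x":0.01,"y":0.03,"z":0,"gripper":0},{"wx":0,"wy":0,"wz":-0.07,"x":0,"y":0.01,"z":0,"gripper":0},{"wx":0,"wy":0,"wz":-0.07,"x":0,"y":0,"z":0,"gripper":0},{"wx":0,"wy":0,"wz":-0.07,"x":0,"y":0,"z":0,"gripper":0},{"wx":0,"wy":0,"wz":-0.07,"x":0,"y":0,"z":0,"gripper":0},{"wx":0,"wy":0,"wz":-0.04,"x":0,"y":0,"z":0,"gripper":0},{"wx":0,"wy":0,"wz":0,"x":0,"y":0,"z":0,"gripper":0},{"wx":0,"wy":0,"wz":0,"x":0,"y":0,"z":0,"gripper":0}]'
python3 - <<'E'
from h import *
t=dict(np.load('pics/top0.npz'))
s=bot.get_state();p=s['eef_pos'];M=R.from_rotvec(s['tool_rot']).as_matrix();print(p,np.degrees(np.arctan2(M[1,0],M[0,0])),M[:,2],s['gripper_width'],s['ft_force'])
print('delta',M.T@(np.array([.547,-.358,.135])-p))
# mould rim check: tile-cavity in scene7 (bias +4,+1 mm seen at the fingers)
c=dict(np.load('pics/scene7.npz'))
for u,v in((190,190),(152,142),(238,177),(167,232)): pass
print([np.round(ray(c,150+a/2,100+b/2,.06)*1000).tolist() for a,b in((90,195),(150,141),(240,178),(168,240))])
E
```

```text
time_s: 11.65
eef_pos: [0.5447, -0.261, 0.1953]
tool_rot: [-3.129, 0.263, 0.005]
ft_force: [0.4, 0.5, 0.4]
gripper_width: -0.0004
time_s: 12.55
eef_pos: [0.5544, -0.3413, 0.1958]
tool_rot: [-3.113, -0.41, 0.003]
ft_force: [0.7, -1.0, -0.2]
gripper_width: 0.0002
[ 0.55443458 -0.34128499  0.19579111] 14.996256413407583 [-0.00219444  0.00159307 -0.99999632] 0.00024092446865757615 [ 0.66817199 -1.02379235 -0.20898179]
delta [-0.01140267  0.01435008  0.06078058]
[[579.0, -219.0, 60.0], [466.0, -253.0, 60.0], [429.0, -123.0, 60.0], [558.0, -97.0, 60.0]]
```

```bash
python3 -m handwheel '[{"wx":0,"wy":0,"wz":0,"x":-0.01,"y":0.0135,"z":0.01,"gripper":0},{"wx":0,"wy":0,"wz":0,"x":0,"y":0,"z":0.02,"gripper":0},{"wx":0,"wy":0,"wz":0,"x":0,"y":0,"z":0.02,"gripper":0},{"wx":0,"wy":0,"wz":0,"x":0,"y":0,"z":0.01,"gripper":0},{"wx":0,"wy":0,"wz":0,"x":0,"y":0,"z":0,"gripper":0}]'
python3 -m handwheel '[{"wx":0,"wy":0,"wz":0,"x":0,"y":0,"z":0.004,"gripper":0},{"wx":0,"wy":0,"wz":0,"x":0,"y":0,"z":0.004,"gripper":0},{"wx":0,"wy":0,"wz":0,"x":0,"y":0,"z":0.004,"gripper":0},{"wx":0,"wy":0,"wz":0,"x":0,"y":0,"z":0.004,"gripper":0},{"wx":0,"wy":0,"wz":0,"x":0,"y":0,"z":0.004,"gripper":0},{"wx":0,"wy":0,"wz":0,"x":0,"y":0,"z":0,"gripper":0}]'
python3 - <<'E'
from h import *
c=snap('scene','scene8');im=c['frame']
cv2.imwrite('pics/c9.png',cv2.resize(im[90:220,130:290],None,fx=5,fy=4.6))
E
```

```text
time_s: 13.05
eef_pos: [0.5473, -0.3572, 0.1348]
tool_rot: [-3.112, -0.41, 0.005]
ft_force: [0.4, -0.2, 0.4]
gripper_width: -0.0
time_s: 13.65
eef_pos: [0.5495, -0.3577, 0.1176]
tool_rot: [3.113, 0.412, 0.002]
ft_force: [-0.7, -0.4, 3.7]
gripper_width: -0.0006
```

View pics/c9.png

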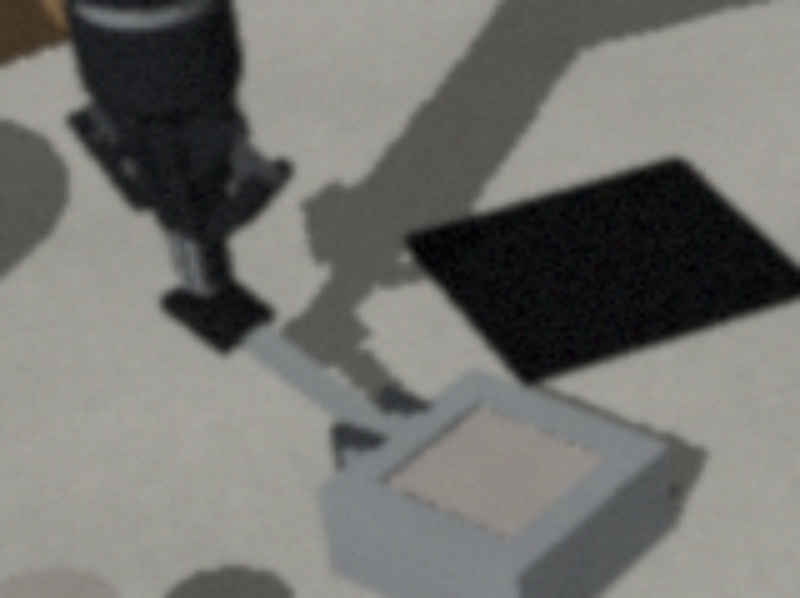

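The closed fingertips touch the paddle's outer half (about (205,290)) with 3.7 N, which matches the expected start force. As the arm levels, the paddle moves outward and centres under them. Now pushing down.

```bash
python3 -m handwheel '[{"wx":0,"wy":0,"wz":0,"x":0,"y":0,"z":0.004,"gripper":0},{"wx":0,"wy":0,"wz":0,"x":0,"y":0,"z":0.005,"gripper":0},{"wx":0,"wy":0,"wz":0,"x":0,"y":0,"z":0.005,"gripper":0},{"wx":0,"wy":0,"wz":0,"x":0,"y":0,"z":0.005,"gripper":0},{"wx":0,"wy":0,"wz":0,"x":0,"y":0,"z":0.005,"gripper":0},{"wx":0,"wy":0,"wz":0,"x":0,"y":0,"z":0.005,"gripper":0},{"wx":0,"wy":0,"wz":0,"x":0,"y":0,"z":0.004,"gripper":0},{"wx":0,"wy":0,"wz":0,"x":0,"y":0,"z":0.004,"gripper":0},{"wx":0,"wy":0,"wz":0,"x":0,"y":0,"z":0.003,"gripper":0},{"wx":0,"wy":0,"wz":0,"x":0,"y":0,"z":0,"gripper":0}]'
python3 -m handwheel '[{"wx":0,"wy":0,"wz":0,"x":0,"y":0,"z":0.002,"gripper":0},{"wx":0,"wy":0,"wz":0,"x":0,"y":0,"z":0,"gripper":0},{"wx":0,"wy":0,"wz":0,"x":0,"y":0,"z":0,"gripper":0}]'
```

```text
time_s: 14.7
eef_pos: [0.55, -0.3595, 0.0778]
tool_rot: [3.111, 0.411, 0.003]
ft_force: [0.2, -3.5, 6.9]
gripper_width: -0.0003
time_s: 15.0
eef_pos: [0.55, -0.3596, 0.0762]
tool_rot: [3.11, 0.411, 0.003]
ft_force: [-0.1, -4.4, 7.4]
gripper_width: 0.0001
```

```bash
python3 -m handwheel '[{"wx":0,"wy":0,"wz":0,"x":0,"y":0,"z":0.003,"gripper":0},{"wx":0,"wy":0,"wz":0,"x":0,"y":0,"z":0.0025,"gripper":0},{"wx":0,"wy":0,"wz":0,"x":0,"y":0,"z":0,"gripper":0},{"wx":0,"wy":0,"wz":0,"x":0,"y":0,"z":0,"gripper":0}]'
python3 - <<'E'
from h import *
c=snap('scene','scene9');im=c['frame']
print(bot.get_state()['eef_pos'],bot.get_state()['ft_force'])
cv2.imwrite('pics/c10.png',cv2.resize(im[110:220,150:285],None,fx=5.5,fy=5.5,interpolation=cv2.INTER_CUBIC))
E
```

```text
time_s: 15.4
eef_pos: [0.5501, -0.3599, 0.0709]
tool_rot: [3.11, 0.411, 0.004]
ft_force: [0.8, -4.7, 8.2]
gripper_width: 0.0
[ 0.55012283 -0.35991535  0.07087064] [-0.04571884 -5.40789117  7.37979413]
```

View pics/c10.png

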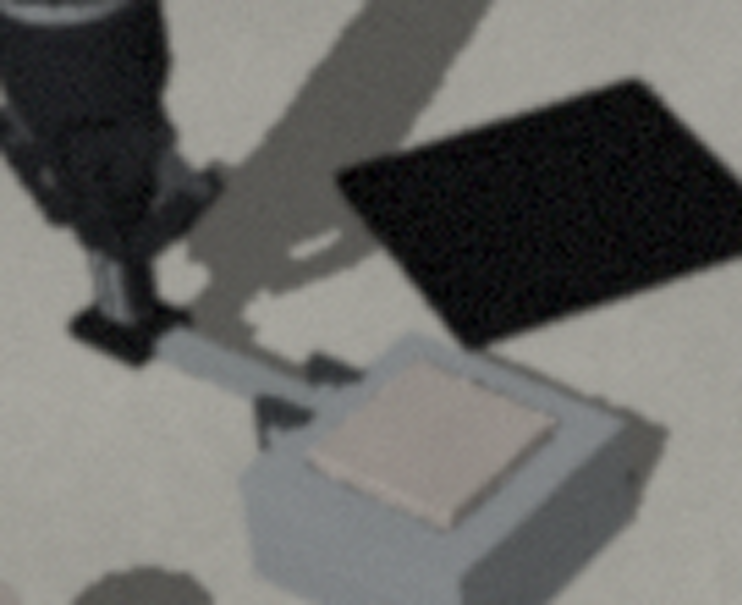

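The arm looks level and the tile stands proud of the rim (tile corners at (308,455), (420,360), (555,422) and (445,517)). I'll add 1 mm and run a quick numeric check of the tile height against the rim corners.

```bash
python3 -m handwheel '[{"wx":0,"wy":0,"wz":0,"x":0,"y":0,"z":0.001,"gripper":0},{"wx":0,"wy":0,"wz":0,"x":0,"y":0,"z":0,"gripper":0},{"wx":0,"wy":0,"wz":0,"x":0,"y":0,"z":0,"gripper":0},{"wx":0,"wy":0,"wz":0,"x":0,"y":0,"z":0,"gripper":0},{"wx":0,"wy":0,"wz":0,"x":0,"y":0,"z":0,"gripper":0}]'
python3 - <<'E'
from h import *
c=dict(np.load('pics/scene9.npz'));f=lambda x,y,z:ray(c,150+x/5.5-.4,110+y/5.5-.4,z)*1000
rim=np.mean([f(x,y,.06) for x,y in((243,480),(415,335),(630,425),(460,580))],0);print('rim',rim)
for z in(.060,.064,.068,.072,.076):print(z,np.mean([f(x,y,z) for x,y in((308,455),(420,360),(555,422),(445,517))],0)-rim)
s=bot.get_state();print(s['eef_pos'],s['ft_force'],s['gripper_width'])
c=snap('scene','sceneA');d=cv2.absdiff(c['frame'],np.load('pics/scene9.npz')['frame']).max(2);print('changed px vs last',(d>40).sum())
a=np.load('pics/scene0.npz')['frame']
for n,(x0,y0,x1,y1) in dict(vase=(120,210,170,275),mug=(175,275,222,340),jar=(245,345,290,400)).items(): print(n,(cv2.absdiff(c['frame'],a).max(2)[y0:y1,x0:x1]>40).sum())
E
```

```text
time_s: 15.95
eef_pos: [0.5501, -0.3599, 0.07]
tool_rot: [3.11, 0.411, 0.004]
ft_force: [-0.5, -5.5, 8.8]
gripper_width: 0.0002
rim [ 507.58670424 -181.30499571   60.        ]
0.06 [-4.27941472e+00 -9.24371367e+00  2.84217094e-14]
0.064 [-1.66862758 -5.30940525  4.        ]
0.068 [ 0.94215955 -1.37509682  8.        ]
0.072 [ 3.55294669  2.5592116  12.        ]
0.076 [ 6.16373383  6.49352003 16.        ]
[ 0.55010538 -0.35994759  0.07000523] [-0.45406852 -5.52092476  8.8021001 ] 0.00023013682978779596
changed px vs last 0
vase 0
mug 0
jar 0
```

The tile top comes out at about z = 0.068–0.069, which is 8 to 9 mm out. The push is 8.8 N, the tip is at 56 mm, and the bystanders haven't moved. Handing in.

```bash
python3 -c "
from rig import bot
print(bot.job_done())"
```

```text
the job is handed in; nothing more can be done
None
```

I set the cover down flat and centred on the larger wooden board. Then I pushed the ejector lever level with the closed fingertips and handed the job in at about 16 s while still holding it there.

**Last checks:**
- **Lever:** the fingertips were at 56 mm height with 8.8 N upward force, against the expected 56 mm and 9 N at level.
- **Tile:** its top measured about 8–9 mm above the rim, against the expected 8 mm. The robot never touched it.
- **Bystanders:** the image areas around the vase, mug and jar were unchanged from the start.
- **Cover:** the picture after release showed it lying flat and centred; nothing went near it after that.

**What failed or disagreed:**
- The first move calls were refused because the rows were incomplete; the arm did not move.
- The scene camera read about 7–9 mm off from the top camera. I went with the top camera after comparing the scene view with the gripper's known position.
- The fingers held the handle a few mm off centre along its length, with no visible tilt.
- About 5.5 N of sideways friction remained at the paddle while holding.

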